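# Slide the mask box back into the tight row of the tilt-out bin

### The job

In the tilted-out bin, gently nudge the dive light and the snorkel caddy apart, each one only until you feel it come up against its divider, so that the gap between them opens. Then take the clear mask box by its handle and slide it gently down into that gap, upright, in line with the row and fully home on the bin floor, and let go. Press nothing hard, drop nothing, keep its two neighbours standing, and leave the other things where they are.

Things in the scene. Friction and masses are not known exactly. Their poses are not given: they have to be found in the camera images.
- bin: Low white cabinet with plywood top (130 mm high) and, before it on the robot's side, its tilted-out open plywood bin. Fixed; place and yaw vary. Origin: table level under the bin's middle; x from bin to cabinet, y along the row, z up. Inside, the bin is 146 (x) by 336 mm (y), floor level, 15 mm up; walls 12 mm thick, tops 70 mm up; the cabinet top begins 80 mm along x.
- bin_floor (a point): Middle of the bin's inner floor, axes as the bin's. Two cork-faced dividers (12 mm thick, 56 mm high, across the bin) are fixed in it 184 mm clear apart along y; light and caddy against them leave a 64 mm gap. The pair's middle lies up to 11 mm either way along y from here; it varies and is not measured: feel for it. The facings give 1 mm per 20 N, at most 4 mm, and spring back.
- light: Rubberised black dive light, flat-sided block 140 (x) by 60 (y) by 57 mm high, lens on one end, loose on the bin floor between the dividers, beside the caddy (either order, 37 to 41 mm gap between); it can go 0 to 25 mm outwards to meet its divider. 0.3 to 0.6 kg, slides at 2 to 6 N if pushed low (near its top it may tip). Origin: centre of underside, z up.
- caddy: Grey plastic caddy, flat-sided block 140 (x) by 60 (y) by 56 mm high, two folded snorkel tubes (yellow, black) in its top, flush with the rim, loose on the bin floor between the dividers; it can go 0 to 25 mm outwards to meet its divider. 0.3 to 0.6 kg, slides at 2 to 6 N if pushed low (near its top it may tip). Origin: centre of underside, z up.
- mask_box: Clear polycarbonate mask box with a diving mask inside, 140 mm (x) by 60 mm (y) by 72 mm high, about 0.2 to 0.4 kg, with a stiff black loop handle on top: a bar 72 mm long (x), 14 mm thick (y), from 86 to 110 mm above the box's underside, centred. It starts upright on the table to the left of the bin. Origin: centre of its underside, z up; it may go in either way round.
- snorkel: Loose folded snorkel, 127 by 44 by 22 mm, lying in the bin beyond the left divider. Leave it. Origin: centre of its underside.
- buckle: Blue plastic fin buckle, 50 by 34 by 14 mm, lying in the bin beyond the right divider. Leave it. Origin: centre of its underside.
- dish: Shell-shaped white ceramic dish, about 100 mm wide and 33 mm high, on the cabinet top. Leave it. Origin: centre of its underside.
- lotion: Orange plastic sun lotion bottle, 48 mm across, 110 mm high, on the cabinet top. Leave it. Origin: centre of its underside.
- mug: Blue ceramic mug, 76 mm across, 85 mm high, on the table. Leave it. Origin: centre of its underside.
- weight: Dark metal belt weight, 90 by 70 by 26 mm, on the table. Leave it. Origin: centre of its underside.
Things that resemble listed ones, but are neither listed nor needed, are in the scene too. Of the things shaped like the mask_box, the clear one is meant.

How it is judged (in metres and radians):
On the way, in this order (a step that is already met when the one before it is completed fails the run):
1. the dive light and the caddy have been moved apart so that the gap is at least 59 mm (horizontal distance between light and caddy above 0.119 m), for 0.1 s.
2. the mask box stands home between them (z of mask_box in the frame of bin between 0.01 and 0.0195 m and angle between mask_box's own z axis and vertical below 0.08 rad and angle between the y axis of mask_box and the y axis of bin, either way round below 0.12 rad and horizontal distance between mask_box and light below 0.07 m and horizontal distance between mask_box and caddy below 0.07 m and horizontal distance between light and caddy above 0.117 m), for 0.2 s.
At the end, for the whole second after the job is handed in: The mask box stands on the bin floor (underside within 4.5 mm of it), upright to 0.08 rad, in line with the row to 0.12 rad, centre within 70 mm of both light and caddy, whose centres are over 117 mm apart; both stand upright (0.08 rad) on the floor; all three at rest (all of step 2 and angle between each of light, caddy's own z axis and vertical below 0.08 rad and z of each of light, caddy in the frame of bin below 0.0195 m and linear speed of each of mask_box, light, caddy below 0.02 m/s); the robot touches nothing.
It fails at once if the robot pushes the dive light, the caddy, the bin or the cabinet with more than 25 N (contact force between the arm and light above 25 N or contact force between the arm and caddy above 25 N or contact force between the arm and bin above 25 N).
It fails at once if the mask box is forced or dropped against the light, the caddy, the bin or the cabinet with more than 40 N (contact force between mask_box and light above 40 N or contact force between mask_box and caddy above 40 N or contact force between mask_box and bin above 40 N).
It fails at once if the dive light or the caddy is tipped (0.4 rad) or lifted out (25 mm) (angle between any of light, caddy's own z axis and vertical above 0.4 rad or z of any of light, caddy in the frame of bin above 0.04 m).
It fails at once if the mask box is tipped over (0.7 rad) (angle between mask_box's own z axis and vertical above 0.7 rad).
It fails at once if one of the other things is shifted by more than 30 mm (distance of any of snorkel, buckle, dish, lotion, mug, weight from where it was at the start of the episode above 0.03 m).
It also fails if it takes over 67 s, if anything falls off the work surface, if the arm or the gripper's body presses on something with over 40 N, if the wrist force passes 120 N, or if a joint passes its speed limit or range.

### The arm

A 6-joint arm with a two-finger parallel gripper is mounted at the origin on the work surface. World frame = base frame: x ahead of the robot, y to its left, z up, the work surface at z = 0. Lengths are in mm, angles in rad, forces in N, time in s.
With the tool pointing down it reaches from about 350 to 850 mm from the base axis. Payload 8.1 kg.
Tool frame: the origin (TCP) lies at the very end of the fingers, on their centre line; the grasp point (between the pads) lies 19 mm behind it; z points along the fingers, y is the line along which they close (so a half turn about z gives the same grasp; the last joint's range is limited). The gripper opens to 93 mm and grips with 3 to 60 N. Pads are 15 mm wide; open, the fingers measure 128 mm over their backs; the gripper's body (75 mm by 188 mm) begins 65 mm behind the grasp point.
Start: joints at [1.017, 0.13, 1.488, -0, 1.523, -0.085], TCP at [271.07, 535.281, 183.635] pointing down, gripper open.
Joint ranges: [-2.96, 2.96], [-0.89, 2.26], [0.02, 2.5], [-1.34, 4.48], [0, 2.73], [-2.66, 2.66]. Speed limits (rad/s): [2.39, 2.39, 2.79, 3.14, 3.14, 3.14].

### API

Orientations are given as a 3x3 rotation matrix whose columns are the frame's x, y, z axes.
In Python, from plant import telemetry, capture, camera_params, ticket gives the robot as it stands.
- The arm moves only by the tool carry_out, never from a script. Its argument "commands" is a list of rows, each a list of 7 numbers: the finger opening in cm, from 0 to 9.3, then the shift along the tool's x, y, z in cm, then the turn, a rotation vector about the tool's x, y, z in rad. In form: [[grip, x, y, z, rx, ry, rz], ...]. A call has 1 to 8 rows; each row shifts and turns the commanded pose from where the row before left it, along the tool's axes as they then stand; what a row does not reach is not made up. A row lasts 1/12 s, in which the tool goes at most 41.7 mm and 7.16 degrees, less where a joint would pass 70% of its speed; a pose out of reach is approached as far as the arm can. A call is refused whole if a number of a shift passes 4.17 or a number of a turn 0.125, either way. A call with a gripper value outside its range is refused whole. The fingers move at their own pace and stop on an object; "squeeze" is the grip in N (left out, the last holds). Time passes only in rows, so rows that do not move let the fingers close. It gives the time, the measured TCP pose, the force, the opening and the grip force at its end, in the units of the state.
- telemetry.sense(): the state, without advancing time (a new reading comes with each control period).
- capture(name): name is "scene" or "top"; returns the picture (420x560x3 uint8, red, green, blue); there is no depth.
- camera_params(name): a dict with "fx", "fy", "cx", "cy" (pixels), "R" (3x3) and "t" (3): a world point X has camera coordinates R X + t. Camera axes: x right, y down, z forward; pixel columns grow to the right and rows downward; lengths in mm; the calibration is good to about 2 mm. A picture is of the moment at which its call begins. camera_params takes no time and is no camera call.
- ticket.finish_job(): hands the job in; it is judged then, once.
The state is a dict: "time_s": time; "joints": joint angles; "joint_velocities": joint speeds; "tau": joint torques, N m; "ee_pos": TCP position; "tcp_rot": TCP orientation; "force": force on the tool from outside, world axes, zero at the start; "moment": the same for the moment, N m; "gripper_width": finger opening in mm; "gripper_force": force on a finger pad.
Only numpy, scipy, OpenCV 4.12 (cv2) and the standard library are available. Lean on these libraries where they do the work, as an engineer would, in place of code of your own. Each camera call takes 0.05 s, during which the arm holds its last target. There are 200 camera calls.

## Working session

There is one attempt and no reset: what is moved stays moved. The work goes in short steps, Python scripts to look and compute and a tool call to move; the robot and the scene stay as the last step left them, time stands still between calls to the robot, and variables do not carry over. Pictures are saved under pics/ and viewed, at most 10 in all, crops included, and the job is handed in when it is done.

Besides the shell and the picture viewer there is one more tool, called by a JSON object that holds its "api" and its "payload", one argument or row to a line. carry_out: Moves the arm, as the interface text tells. Its arguments: {"type":"object","properties":{"commands":{"type":"array"},"squeeze":{"type":"number"}},"required":["commands"]}

```bash
mkdir -p pics; python3 - <<'E'
from plant import telemetry,capture,camera_params
import cv2
for n in("scene","top"):
    cv2.imwrite(f"pics/{n}0.png",capture(n)[...,::-1]); p=camera_params(n); print(n,{k:(v if isinstance(v,float) else v) for k,v in p.items()})
s=telemetry.sense();print(s)
E
```

```text
scene {'fx': 391.3955030298795, 'fy': 391.3955030298795, 'cx': 269.83503951197736, 'cy': 203.36990091905795, 'R': array([[ 0.30236428,  0.95317407, -0.0059196 ],
       [ 0.6827696 , -0.22091219, -0.69643627],
       [-0.6651327 ,  0.20653573, -0.71759423]]), 't': array([-162.45403408, -295.78403823, 1550.26634344])}
top {'fx': 484.29937394351794, 'fy': 484.29937394351794, 'cx': 276.462912992864, 'cy': 207.3556537022338, 'R': array([[-0.01430949, -0.99982806, -0.01179354],
       [-0.99392374,  0.01551038, -0.10897258],
       [ 0.10913677,  0.01016253, -0.99397479]]), 't': array([  47.15596216,  552.88259121, 1311.44040058])}
{'time_s': 0.1, 'joints': array([ 1.01657758e+00,  1.31092243e-01,  1.48915214e+00, -8.25324058e-07,
        1.52303100e+00, -8.54254349e-02]), 'joint_velocities': array([ 0.00061985, -0.00223389, -0.00122463,  0.000795  ,  0.00100431,
        0.0010784 ]), 'tau': array([ 1.62227992e-03, -5.61344504e+01, -4.93094194e+01,  7.71916215e-02,
        2.91523885e-02, -3.30095418e-05]), 'ee_pos': array([270.77530311, 534.77914149, 182.69848687]), 'tcp_rot': array([[-8.92114088e-01,  4.51809330e-01, -8.84883741e-04],
       [ 4.51810174e-01,  8.92112951e-01, -1.43127753e-03],
       [ 1.42751703e-04, -1.67666233e-03, -9.99998584e-01]]), 'force': array([-1.02138828,  0.18479702, -0.28367588]), 'moment': array([-0.04519599, -0.00159505, -0.00032392]), 'gripper_force': 0.0, 'gripper_width': 92.67895463834431}
```

View pics/scene0.png

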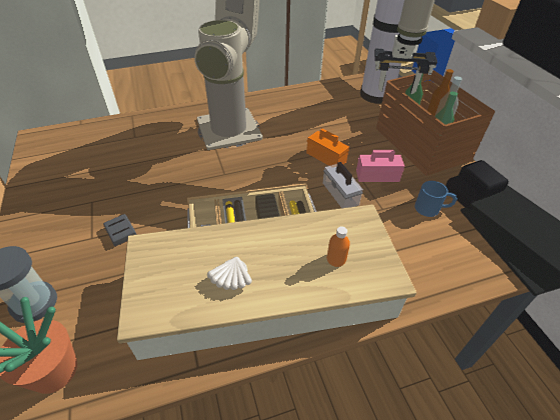

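View pics/top0.png

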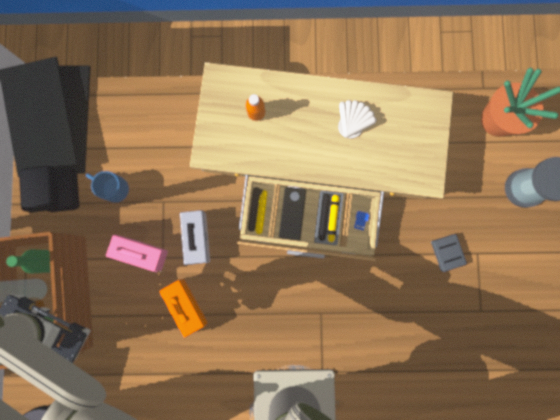

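Box-shaped candidates in the top view are pink at (136,254), orange at (182,308) and clear/greyish at (193,237). The clear one at (193,237) fits the description. The bin spans about (240..382, 177..255), with the light (black) at (293,212) and the caddy at (330,217). I'll confirm both in one enlarged crop.

```bash
python3 - <<'E'
import cv2
i=cv2.imread("pics/top0.png")[165:275,165:395]
cv2.imwrite("pics/crop1.png",cv2.resize(i,(782,374),interpolation=cv2.INTER_CUBIC)) # scale 3.4
E
```

```text
(no output)
```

View pics/crop1.png

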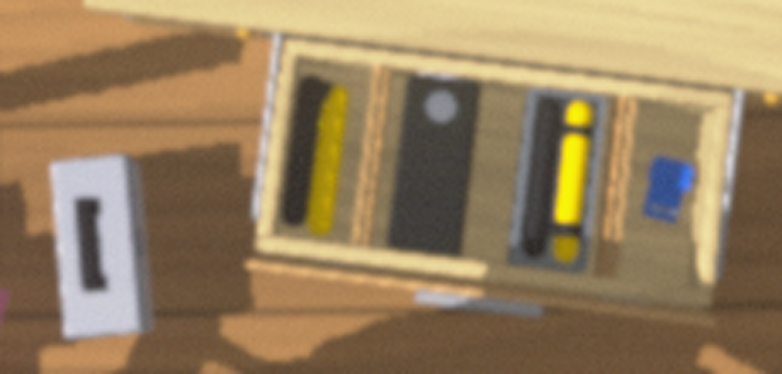

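The crop shows the see-through box at crop (97,245), with its handle bar from (88,198) to (95,290). The light's top is (408,76),(478,82),(462,255),(388,250) and the caddy's top is (528,90),(607,97),(587,270),(510,263). The gap is at about (498,170).

```bash
cat >h.py <<'E'
import numpy as np
from plant import camera_params
def pt(u,v,z,n="top"):
    p=camera_params(n); R,t=np.array(p["R"]),np.array(p["t"])
    d=R.T@np.array([(u-p["cx"])/p["fx"],(v-p["cy"])/p["fy"],1]); c=-R.T@t
    return (c+d*(z-c[2])/d[2])[:2]
def crop(u,v,z): return pt((u+.5)/3.4-.5+165,(v+.5)/3.4-.5+165,z)
E
python3 - <<'E'
from h import *
np.set_printoptions(precision=1,suppress=True)
def q(name,l,z):
    P=np.array([crop(*c,z) for c in l]); m=P.mean(0)
    r=cv=__import__('cv2').minAreaRect(P.astype(np.float32)); print(name,P.tolist().__str__() if 0 else P.round(1).tolist(),m,r)
    return m
q("light",[(408,76),(478,82),(462,255),(388,250)],72)
q("caddy",[(528,90),(607,97),(587,270),(510,263)],71)
q("box",[(50,163),(126,155),(140,330),(65,338)],72)
q("handle",[(77,198),(98,198),(105,290),(84,291)],110)
q("divL",[(371,66),(389,68),(371,244),(352,242)],71)
q("divR",[(615,95),(635,97),(615,276),(594,274)],71)
q("bin",[(276,38),(740,90),(715,308),(250,250)],70)
E
```

```text
light [[603.8, 15.6], [598.1, -39.8], [461.5, -24.4], [466.2, 33.5]] [532.4  -3.8] ((532.181884765625, -3.1349220275878906), (58.079933166503906, 139.27841186523438), 83.5842514038086)
caddy [[591.2, -79.3], [584.7, -141.6], [448.3, -122.0], [454.7, -61.9]] [ 519.7 -101.2] ((519.6678466796875, -101.7462387084961), (62.65412521362305, 139.0009765625), 82.74774169921875)
box [[538.9, 299.7], [544.3, 239.5], [406.7, 228.2], [401.3, 286.9]] [472.8 263.6] ((472.7857666015625, 263.3757019042969), (138.1997528076172, 60.416709899902344), 5.150933265686035)
handle [[507.8, 270.7], [507.5, 254.6], [437.3, 248.9], [436.8, 264.9]] [472.3 259.8] ((472.53302001953125, 259.8052673339844), (71.99905395507812, 16.033279418945312), 4.593544960021973)
divL [[612.5, 44.9], [610.7, 30.6], [471.2, 46.8], [473.0, 61.7]] [541.8  46. ] ((541.8292236328125, 45.818904876708984), (15.007182121276855, 140.5384521484375), 83.11942291259766)
divR [[586.2, -148.0], [584.3, -163.7], [443.3, -143.7], [445.1, -127.3]] [ 514.7 -145.7] ((514.713134765625, -145.53231811523438), (16.444385528564453, 142.9125518798828), 81.92100524902344)
bin [[636.4, 120.3], [588.7, -247.0], [417.3, -221.0], [467.9, 142.0]] [527.6 -51.4] ((526.6382446289062, -52.191680908203125), (370.3765563964844, 173.3235321044922), 82.59473419189453)
```

{"api": "carry_out", "payload": {
  "commands": [
    [5, -2.94, -2.6, 0, 0, 0, 0],
    [5, -2.94, -2.6, 0, 0, 0, 0],
    [5, -2.94, -2.6, 0, 0, 0, 0],
    [5, -2.94, -2.6, 0, 0, 0, 0],
    [5, -2.94, -2.6, 0, 0, 0, 0],
    [5, -2.94, -2.6, 0, 0, 0, 0],
    [5, -2.94, -2.6, 0, 0, 0, 0],
    [5, -2.94, -2.6, 0, 0, 0, 0]
  ],
  "squeeze": 20
}}

```text
time_s: 0.77
ee_pos: [386.9, 241.6, 183.3]
tcp_rot: [[-0.892, 0.451, -0.0], [0.451, 0.892, -0.0], [0.0, -0.0, -1.0]]
force: [0.8, 0.2, 0.2]
gripper_width: 50.5
gripper_force: 0.0
```

{"api": "carry_out", "payload": {
  "commands": [
    [5, -2.94, -2.6, 0, 0, 0, 0],
    [5, -2.94, -2.6, 0, 0, 0, 0],
    [5, -2.94, -2.6, 0, 0, 0, 0],
    [5, -2.94, -2.6, 0, 0, 0, 0],
    [5, -2.94, -2.6, 0, 0, 0, 0],
    [5, -2.94, -2.6, 0, 0, 0, 0],
    [5, -2.94, -2.6, 0, 0, 0, 0],
    [5, -2.94, -2.6, 0, 0, 0, 0]
  ]
}}

```text
time_s: 1.43
ee_pos: [502.8, -50.4, 183.3]
tcp_rot: [[-0.892, 0.452, -0.0], [0.452, 0.892, 0.0], [0.0, -0.0, -1.0]]
force: [0.7, 0.3, -0.1]
gripper_width: 49.9
gripper_force: 0.0
```

{"api": "carry_out", "payload": {
  "commands": [
    [5, 0, 0, 0, 0, 0, 0.1227],
    [5, 0, 0, 0, 0, 0, 0.1227],
    [5, 0, 0, 0, 0, 0, 0.1227],
    [5, 0, 0, 0, 0, 0, 0.1227],
    [5, 0, 0, 0, 0, 0, 0.1227],
    [5, 0, 0, 0, 0, 0, 0.1227],
    [5, 0, 0, 0, 0, 0, 0.1227],
    [5, 0, 0, 0, 0, 0, 0.1227]
  ]
}}

```text
time_s: 2.1
ee_pos: [502.4, -48.3, 183.1]
tcp_rot: [[-0.114, 0.993, -0.001], [0.993, 0.114, 0.0], [0.0, -0.001, -1.0]]
force: [0.1, -0.5, 0.4]
gripper_width: 50.1
gripper_force: 0.0
```

{"api": "carry_out", "payload": {
  "commands": [
    [5, 0, 0, 0, 0, 0, 0.1227],
    [5, 0, 0, 0, 0, 0, 0.1227],
    [5, 0, 0, 2, 0, 0, 0],
    [5, 0, 0, 2, 0, 0, 0],
    [5, 0, 0, 0, 0, 0, 0],
    [5, 0, 0, 0, 0, 0, 0]
  ]
}}

```text
time_s: 2.6
ee_pos: [501.4, -48.1, 142.4]
tcp_rot: [[0.125, 0.992, -0.003], [0.992, -0.125, 0.001], [0.0, -0.003, -1.0]]
force: [-0.7, 0.4, 0.1]
gripper_width: 49.8
gripper_force: 0.0
```

```bash
cat >>h.py <<'E'
from plant import telemetry
YAW=-7.2
def st(target=None,yaw=None):
    s=telemetry.sense(); R=s["tcp_rot"]; y=np.degrees(np.arctan2(R[1,1],R[0,1])); f=np.radians(YAW)
    B=np.array([[np.cos(f),np.sin(f)],[-np.sin(f),np.cos(f)]])
    print("t",round(s["time_s"],2),"pos",s["ee_pos"].round(1),"yaw_y",y.round(2),"u,s",(B@s["ee_pos"][:2]).round(1),"F_us",(B@s["force"][:2]).round(1),"Fz",s["force"][2].round(1),"w",round(s["gripper_width"],1),"gf",round(s["gripper_force"],1))
    if target is not None: print("tool shift cm",(R.T@(np.array(target)-s["ee_pos"])/10).round(2))
    if yaw is not None: print("rz",-np.radians((yaw-y+180)%360-180).round(3))
E
python3 - <<'E'
from h import *
import cv2
from plant import capture
st((502.7,-49.5,110),-7.2)
i=capture("top")[165:275,165:395,::-1]
cv2.imwrite("pics/crop2.png",cv2.resize(i,(782,374),interpolation=cv2.INTER_CUBIC))
E
```

```text
t 2.6 pos [501.4 -48.1 142.4] yaw_y -7.16 u,s [503.5  15.1] F_us [-0.8  0.3] Fz 0.1 w 49.8 gf 0.0
tool shift cm [-0.12  0.16  3.24]
rz 0.001
```

View pics/crop2.png

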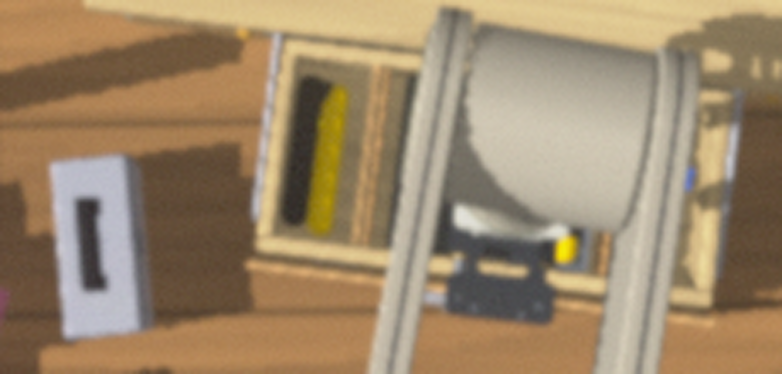

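The arm hides the gap in this crop. The gripper body, at crop (500,280), lies across the bin's front as planned. I'll go down into the gap step by step, watching the force.

{"api": "carry_out", "payload": {
  "commands": [
    [5, -0.12, 0.15, 2, 0, 0, 0],
    [5, 0, 0, 2, 0, 0, 0],
    [5, 0, 0, 2, 0, 0, 0],
    [5, 0, 0, 1, 0, 0, 0],
    [5, 0, 0, 0.5, 0, 0, 0],
    [5, 0, 0, 0.5, 0, 0, 0],
    [5, 0, 0, 0, 0, 0, 0]
  ]
}}

```text
time_s: 3.23
ee_pos: [504.4, -49.8, 63.9]
tcp_rot: [[0.125, 0.992, 0.0], [0.992, -0.125, -0.0], [-0.0, 0.0, -1.0]]
force: [-0.4, -0.3, 0.5]
gripper_width: 49.9
gripper_force: 0.0
```

{"api": "carry_out", "payload": {
  "commands": [
    [5, 0, 0, 1, 0, 0, 0],
    [5, 0, 0, 1, 0, 0, 0],
    [5, 0, 0, 1, 0, 0, 0],
    [5, 0, 0, 0.5, 0, 0, 0],
    [5, 0, 0, 0, 0, 0, 0],
    [5, 0, 0, 0, 0, 0, 0]
  ]
}}

```text
time_s: 3.73
ee_pos: [503.5, -49.6, 28.0]
tcp_rot: [[0.125, 0.992, -0.001], [0.992, -0.125, 0.0], [0.0, -0.001, -1.0]]
force: [0.0, -0.4, 1.1]
gripper_width: 49.7
gripper_force: 0.0
```

{"api": "carry_out", "payload": {
  "commands": [
    [5, 0.3, 0, 0, 0, 0, 0],
    [5, 0.3, 0, 0, 0, 0, 0],
    [5, 0.2, 0, 0, 0, 0, 0],
    [5, 0.1, 0, 0, 0, 0, 0],
    [5, 0.1, 0, 0, 0, 0, 0],
    [5, 0.1, 0, 0, 0, 0, 0],
    [5, 0.1, 0, 0, 0, 0, 0],
    [5, 0.1, 0, 0, 0, 0, 0]
  ]
}}

```text
time_s: 4.4
ee_pos: [505.9, -37.3, 28.8]
tcp_rot: [[0.125, 0.992, 0.0], [0.992, -0.125, -0.001], [-0.001, 0.001, -1.0]]
force: [-0.2, -3.2, 1.0]
gripper_width: 50.1
gripper_force: 1.4
```

{"api": "carry_out", "payload": {
  "commands": [
    [5, 0.1, 0, 0, 0, 0, 0],
    [5, 0.1, 0, 0, 0, 0, 0],
    [5, 0.1, 0, 0, 0, 0, 0],
    [5, 0.1, 0, 0, 0, 0, 0],
    [5, 0.1, 0, 0, 0, 0, 0]
  ]
}}

```text
time_s: 4.82
ee_pos: [506.5, -32.0, 28.8]
tcp_rot: [[0.125, 0.992, 0.0], [0.992, -0.125, -0.0], [-0.0, 0.0, -1.0]]
force: [-0.6, -3.6, 1.9]
gripper_width: 49.9
gripper_force: 1.9
```

{"api": "carry_out", "payload": {
  "commands": [
    [5, 0.1, 0, 0, 0, 0, 0],
    [5, 0.1, 0, 0, 0, 0, 0],
    [5, 0.1, 0, 0, 0, 0, 0],
    [5, 0.05, 0, 0, 0, 0, 0],
    [5, 0.05, 0, 0, 0, 0, 0]
  ]
}}

```text
time_s: 5.23
ee_pos: [507.0, -28.0, 28.8]
tcp_rot: [[0.125, 0.992, 0.0], [0.992, -0.125, -0.0], [-0.0, 0.0, -1.0]]
force: [-0.7, -3.9, 4.7]
gripper_width: 49.8
gripper_force: 2.3
```

{"api": "carry_out", "payload": {
  "commands": [
    [5, 0.05, 0, 0, 0, 0, 0],
    [5, 0.05, 0, 0, 0, 0, 0],
    [5, 0.05, 0, 0, 0, 0, 0],
    [5, 0.05, 0, 0, 0, 0, 0]
  ]
}}

```text
time_s: 5.57
ee_pos: [507.2, -25.9, 28.7]
tcp_rot: [[0.125, 0.992, 0.0], [0.992, -0.125, -0.0], [-0.0, 0.0, -1.0]]
force: [0.0, -4.7, 3.8]
gripper_width: 50.2
gripper_force: 2.2
```

{"api": "carry_out", "payload": {
  "commands": [
    [5, 0.05, 0, 0, 0, 0, 0],
    [5, 0.05, 0, 0, 0, 0, 0],
    [5, 0.05, 0, 0, 0, 0, 0]
  ]
}}

```text
time_s: 5.82
ee_pos: [507.1, -25.1, 28.7]
tcp_rot: [[0.125, 0.992, -0.0], [0.992, -0.125, -0.001], [-0.001, -0.0, -1.0]]
force: [-3.8, -8.0, 6.7]
gripper_width: 49.9
gripper_force: 4.6
```

{"api": "carry_out", "payload": {
  "commands": [
    [5, 0.03, 0, 0, 0, 0, 0],
    [5, 0.03, 0, 0, 0, 0, 0]
  ]
}}

```text
time_s: 5.98
ee_pos: [506.9, -24.8, 28.7]
tcp_rot: [[0.125, 0.992, -0.001], [0.992, -0.125, -0.001], [-0.002, -0.001, -1.0]]
force: [-4.3, -10.0, 6.2]
gripper_width: 49.8
gripper_force: 5.1
```

{"api": "carry_out", "payload": {
  "commands": [
    [5, -0.2, 0, 0, 0, 0, 0],
    [5, -0.6, 0, 0, 0, 0, 0],
    [5, -1, 0, 0, 0, 0, 0],
    [5, -0.7, 0, 0, 0, 0, 0],
    [5, -0.4, 0, 0, 0, 0, 0],
    [5, -0.2, 0, 0, 0, 0, 0],
    [5, -0.2, 0, 0, 0, 0, 0],
    [5, -0.2, 0, 0, 0, 0, 0]
  ]
}}

```text
time_s: 6.65
ee_pos: [502.9, -58.7, 28.6]
tcp_rot: [[0.125, 0.992, -0.0], [0.992, -0.125, 0.0], [0.0, -0.0, -1.0]]
force: [0.5, 1.6, -0.1]
gripper_width: 50.3
gripper_force: 0.6
```

{"api": "carry_out", "payload": {
  "commands": [
    [5, -0.1, 0, 0, 0, 0, 0],
    [5, -0.1, 0, 0, 0, 0, 0],
    [5, -0.1, 0, 0, 0, 0, 0],
    [5, -0.1, 0, 0, 0, 0, 0],
    [5, -0.1, 0, 0, 0, 0, 0]
  ]
}}

```text
time_s: 7.07
ee_pos: [502.5, -63.4, 28.7]
tcp_rot: [[0.124, 0.992, 0.0], [0.992, -0.124, 0.0], [0.0, 0.0, -1.0]]
force: [0.3, 1.9, 0.9]
gripper_width: 49.7
gripper_force: 1.1
```

{"api": "carry_out", "payload": {
  "commands": [
    [5, -0.1, 0, 0, 0, 0, 0],
    [5, -0.1, 0, 0, 0, 0, 0],
    [5, -0.1, 0, 0, 0, 0, 0],
    [5, -0.05, 0, 0, 0, 0, 0]
  ]
}}

```text
time_s: 7.4
ee_pos: [502.0, -67.1, 28.7]
tcp_rot: [[0.125, 0.992, 0.0], [0.992, -0.125, -0.0], [-0.0, 0.0, -1.0]]
force: [0.8, 2.3, -0.5]
gripper_width: 50.0
gripper_force: 1.1
```

```bash
python3 -c "
from h import *
st()"
```

```text
t 7.4 pos [502.  -67.1  28.7] yaw_y -7.16 u,s [506.4  -3.7] F_us [0.6 2.4] Fz -0.5 w 50.0 gf 1.1
```

Sliding at about 2 N. The end is expected near s = -10.

{"api": "carry_out", "payload": {
  "commands": [
    [5, -0.1, 0, 0, 0, 0, 0],
    [5, -0.1, 0, 0, 0, 0, 0],
    [5, -0.1, 0, 0, 0, 0, 0],
    [5, -0.1, 0, 0, 0, 0, 0]
  ]
}}

```text
time_s: 7.73
ee_pos: [501.8, -70.0, 28.8]
tcp_rot: [[0.125, 0.992, 0.001], [0.992, -0.125, 0.002], [0.002, 0.001, -1.0]]
force: [1.5, 9.6, 1.6]
gripper_width: 49.8
gripper_force: 5.1
```

{"api": "carry_out", "payload": {
  "commands": [
    [5, -0.05, 0, 0, 0, 0, 0],
    [5, -0.05, 0, 0, 0, 0, 0],
    [5, -0.05, 0, 0, 0, 0, 0]
  ]
}}

```text
time_s: 7.98
ee_pos: [501.9, -70.4, 28.9]
tcp_rot: [[0.125, 0.992, 0.001], [0.992, -0.125, 0.004], [0.004, 0.001, -1.0]]
force: [2.5, 13.5, 1.9]
gripper_width: 50.1
gripper_force: 7.1
```

{"api": "carry_out", "payload": {
  "commands": [
    [5, -0.05, 0, 0, 0, 0, 0],
    [5, -0.05, 0, 0, 0, 0, 0]
  ]
}}

```text
time_s: 8.15
ee_pos: [502.0, -70.6, 28.9]
tcp_rot: [[0.125, 0.992, 0.002], [0.992, -0.125, 0.005], [0.005, 0.001, -1.0]]
force: [4.7, 17.1, 2.7]
gripper_width: 50.0
gripper_force: 8.9
```

```bash
python3 -c "
from h import *
st()"
```

```text
t 8.15 pos [502.  -70.6  28.9] yaw_y -7.18 u,s [506.9  -7.1] F_us [ 2.5 17.5] Fz 2.7 w 50.0 gf 8.9
```

The caddy is at its divider (17 N). The contact spacing implies a gap of about 61 mm rather than 64, so I'll recheck the light.

{"api": "carry_out", "payload": {
  "commands": [
    [5, 0.3, 0, 0, 0, 0, 0],
    [5, 0.8, 0, 0, 0, 0, 0],
    [5, 1, 0, 0, 0, 0, 0],
    [5, 1, 0, 0, 0, 0, 0],
    [5, 0.7, 0, 0, 0, 0, 0],
    [5, 0.4, 0, 0, 0, 0, 0],
    [5, 0.1, 0, 0, 0, 0, 0],
    [5, 0.1, 0, 0, 0, 0, 0]
  ]
}}

```text
time_s: 8.82
ee_pos: [506.6, -29.5, 28.6]
tcp_rot: [[0.124, 0.992, -0.0], [0.992, -0.124, -0.0], [-0.0, 0.0, -1.0]]
force: [-0.2, 0.2, 0.3]
gripper_width: 49.7
gripper_force: 0.0
```

```bash
python3 -c "
from h import *
st()"
```

```text
t 8.82 pos [506.6 -29.5  28.6] yaw_y -7.12 u,s [506.3  34.2] F_us [-0.2  0.2] Fz 0.3 w 49.7 gf 0.0
```

{"api": "carry_out", "payload": {
  "commands": [
    [5, 0.15, 0, 0, 0, 0, 0],
    [5, 0.1, 0, 0, 0, 0, 0],
    [5, 0.1, 0, 0, 0, 0, 0],
    [5, 0.05, 0, 0, 0, 0, 0],
    [5, 0.05, 0, 0, 0, 0, 0]
  ]
}}

```text
time_s: 9.23
ee_pos: [507.2, -25.5, 28.7]
tcp_rot: [[0.125, 0.992, 0.0], [0.992, -0.125, -0.0], [-0.0, 0.0, -1.0]]
force: [-0.1, 0.7, 1.0]
gripper_width: 49.7
gripper_force: 0.0
```

{"api": "carry_out", "payload": {
  "commands": [
    [5, 0.05, 0, 0, 0, 0, 0],
    [5, 0.05, 0, 0, 0, 0, 0]
  ]
}}

```text
time_s: 9.4
ee_pos: [507.2, -25.0, 28.7]
tcp_rot: [[0.125, 0.992, -0.0], [0.992, -0.125, -0.001], [-0.001, -0.0, -1.0]]
force: [-0.7, -4.4, 1.6]
gripper_width: 50.0
gripper_force: 2.4
```

{"api": "carry_out", "payload": {
  "commands": [
    [5, 0.05, 0, 0, 0, 0, 0],
    [5, 0.05, 0, 0, 0, 0, 0]
  ]
}}

```text
time_s: 9.57
ee_pos: [507.3, -24.7, 28.7]
tcp_rot: [[0.125, 0.992, -0.0], [0.992, -0.125, -0.002], [-0.002, -0.0, -1.0]]
force: [-0.8, -8.3, 1.2]
gripper_width: 50.0
gripper_force: 4.4
```

```bash
python3 -c "
from h import *
st()"
```

```text
t 9.57 pos [507.3 -24.7  28.7] yaw_y -7.19 u,s [506.4  39.1] F_us [ 0.3 -8.3] Fz 1.2 w 50.0 gf 4.4
```

{"api": "carry_out", "payload": {
  "commands": [
    [5, 0.05, 0, 0, 0, 0, 0],
    [5, 0.05, 0, 0, 0, 0, 0]
  ]
}}

```text
time_s: 9.73
ee_pos: [507.3, -24.5, 28.9]
tcp_rot: [[0.125, 0.992, -0.0], [0.992, -0.125, -0.003], [-0.003, -0.0, -1.0]]
force: [-3.6, -11.5, 3.0]
gripper_width: 49.9
gripper_force: 6.3
```

{"api": "carry_out", "payload": {
  "commands": [
    [5, 0.05, 0, 0, 0, 0, 0],
    [5, 0, 0, 0, 0, 0, 0]
  ]
}}

```text
time_s: 9.9
ee_pos: [507.3, -24.4, 28.9]
tcp_rot: [[0.126, 0.992, -0.001], [0.992, -0.126, -0.004], [-0.004, -0.0, -1.0]]
force: [-3.1, -11.7, 2.4]
gripper_width: 50.3
gripper_force: 6.5
```

```bash
python3 -c "
from h import *
st()"
```

```text
t 9.9 pos [507.3 -24.4  28.9] yaw_y -7.21 u,s [506.4  39.3] F_us [ -1.6 -12. ] Fz 2.4 w 50.3 gf 6.5
```

Both neighbours are at their dividers, with the gap's middle at s≈16.0. I'll move to mid-gap, rise to z≈60, and feel the front and back bin walls to find the bin's x-middle.

{"api": "carry_out", "payload": {
  "commands": [
    [5, -0.3, 0, 0, 0, 0, 0],
    [5, -1, 0, 0, 0, 0, 0],
    [5, -1.03, 0, -1, 0, 0, 0],
    [5, 0, 0, -1, 0, 0, 0],
    [5, 0, -0.2, -1, 0, 0, 0],
    [5, 0, -0.2, 0, 0, 0, 0],
    [5, 0, -0.1, 0, 0, 0, 0],
    [5, 0, -0.05, 0, 0, 0, 0]
  ]
}}

```text
time_s: 10.57
ee_pos: [499.2, -44.0, 58.9]
tcp_rot: [[0.124, 0.992, 0.001], [0.992, -0.124, 0.0], [0.0, 0.001, -1.0]]
force: [0.3, -0.4, -0.3]
gripper_width: 50.4
gripper_force: 0.0
```

{"api": "carry_out", "payload": {
  "commands": [
    [5, 0, -0.05, 0, 0, 0, 0],
    [5, 0, -0.05, 0, 0, 0, 0],
    [5, 0, -0.05, 0, 0, 0, 0],
    [5, 0, -0.05, 0, 0, 0, 0]
  ]
}}

```text
time_s: 10.9
ee_pos: [497.0, -43.9, 58.3]
tcp_rot: [[0.125, 0.992, -0.001], [0.992, -0.125, 0.0], [0.0, -0.001, -1.0]]
force: [-0.0, 0.5, 0.2]
gripper_width: 50.0
gripper_force: 0.0
```

```bash
python3 -c "
from h import *
st()"
```

```text
t 10.9 pos [497.  -43.9  58.3] yaw_y -7.15 u,s [498.5  18.7] F_us [-0.1  0.4] Fz 0.2 w 50.0 gf 0.0
```

{"api": "carry_out", "payload": {
  "commands": [
    [5, -0.27, -0.05, 0, 0, 0, 0],
    [5, 0, -0.05, 0, 0, 0, 0],
    [5, 0, -0.05, 0, 0, 0, 0]
  ]
}}

```text
time_s: 11.15
ee_pos: [495.3, -46.7, 58.5]
tcp_rot: [[0.125, 0.992, -0.0], [0.992, -0.125, -0.0], [-0.0, -0.0, -1.0]]
force: [0.8, 0.6, 0.7]
gripper_width: 49.7
gripper_force: 0.0
```

{"api": "carry_out", "payload": {
  "commands": [
    [5, 0, -0.05, 0, 0, 0, 0],
    [5, 0, -0.05, 0, 0, 0, 0]
  ]
}}

```text
time_s: 11.32
ee_pos: [494.4, -46.4, 58.6]
tcp_rot: [[0.125, 0.992, 0.0], [0.992, -0.125, 0.0], [0.0, 0.0, -1.0]]
force: [0.8, 0.0, -0.3]
gripper_width: 49.8
gripper_force: 0.0
```

{"api": "carry_out", "payload": {
  "commands": [
    [5, 0, -0.05, 0, 0, 0, 0],
    [5, 0, -0.05, 0, 0, 0, 0]
  ]
}}

```text
time_s: 11.48
ee_pos: [493.4, -46.3, 58.6]
tcp_rot: [[0.125, 0.992, 0.0], [0.992, -0.125, 0.0], [0.0, 0.0, -1.0]]
force: [-0.1, 0.6, -0.2]
gripper_width: 50.2
gripper_force: 0.0
```

```bash
python3 -c "
from h import *
st()"
```

```text
t 11.48 pos [493.4 -46.3  58.6] yaw_y -7.16 u,s [495.3  15.9] F_us [-0.1  0.6] Fz -0.2 w 50.2 gf 0.0
```

{"api": "carry_out", "payload": {
  "commands": [
    [5, 0, -0.06, 0, 0, 0, 0],
    [5, 0, -0.06, 0, 0, 0, 0],
    [5, 0, -0.06, 0, 0, 0, 0]
  ]
}}

```text
time_s: 11.73
ee_pos: [491.6, -46.0, 58.6]
tcp_rot: [[0.125, 0.992, 0.0], [0.992, -0.125, 0.0], [0.0, 0.0, -1.0]]
force: [0.2, 0.5, -0.1]
gripper_width: 49.9
gripper_force: 0.0
```

{"api": "carry_out", "payload": {
  "commands": [
    [5, 0, -0.06, 0, 0, 0, 0],
    [5, 0, -0.06, 0, 0, 0, 0],
    [5, 0, -0.06, 0, 0, 0, 0]
  ]
}}

```text
time_s: 11.98
ee_pos: [489.8, -45.8, 58.6]
tcp_rot: [[0.125, 0.992, 0.0], [0.992, -0.125, -0.0], [-0.0, 0.0, -1.0]]
force: [-0.8, -0.3, 0.3]
gripper_width: 49.9
gripper_force: 0.0
```

```bash
python3 -c "
from h import *
st()"
```

```text
t 11.98 pos [489.8 -45.8  58.6] yaw_y -7.16 u,s [491.7  15.9] F_us [-0.7 -0.4] Fz 0.3 w 49.9 gf 0.0
```

{"api": "carry_out", "payload": {
  "commands": [
    [5, 0, -0.05, 0, 0, 0, 0],
    [5, 0, -0.05, 0, 0, 0, 0],
    [5, 0, -0.05, 0, 0, 0, 0]
  ]
}}

```text
time_s: 12.23
ee_pos: [488.4, -45.6, 58.7]
tcp_rot: [[0.125, 0.992, 0.0], [0.992, -0.125, -0.0], [-0.0, 0.0, -1.0]]
force: [1.9, -0.0, -0.6]
gripper_width: 50.2
gripper_force: 0.0
```

{"api": "carry_out", "payload": {
  "commands": [
    [5, 0, -0.05, 0, 0, 0, 0]
  ]
}}

```text
time_s: 12.32
ee_pos: [487.8, -45.6, 58.6]
tcp_rot: [[0.125, 0.992, -0.0], [0.992, -0.125, 0.0], [0.0, -0.0, -1.0]]
force: [0.1, -0.4, -0.3]
gripper_width: 50.3
gripper_force: 0.0
```

{"api": "carry_out", "payload": {
  "commands": [
    [5, 0, -0.05, 0, 0, 0, 0],
    [5, 0, -0.05, 0, 0, 0, 0],
    [5, 0, -0.05, 0, 0, 0, 0]
  ]
}}

```text
time_s: 12.57
ee_pos: [486.4, -45.4, 58.6]
tcp_rot: [[0.125, 0.992, 0.0], [0.992, -0.125, 0.0], [0.0, 0.0, -1.0]]
force: [-0.0, -0.6, 0.6]
gripper_width: 49.9
gripper_force: 0.0
```

{"api": "carry_out", "payload": {
  "commands": [
    [5, 0, -0.05, 0, 0, 0, 0],
    [5, 0, -0.05, 0, 0, 0, 0]
  ]
}}

```text
time_s: 12.73
ee_pos: [485.4, -45.3, 58.6]
tcp_rot: [[0.125, 0.992, -0.0], [0.992, -0.125, 0.0], [0.0, -0.0, -1.0]]
force: [-0.3, -0.2, 1.3]
gripper_width: 49.9
gripper_force: 0.0
```

{"api": "carry_out", "payload": {
  "commands": [
    [5, 0, -0.05, 0, 0, 0, 0],
    [5, 0, -0.05, 0, 0, 0, 0],
    [5, 0, -0.05, 0, 0, 0, 0]
  ]
}}

```text
time_s: 12.98
ee_pos: [483.9, -45.1, 58.6]
tcp_rot: [[0.125, 0.992, -0.0], [0.992, -0.125, -0.0], [-0.0, -0.0, -1.0]]
force: [0.5, 0.0, -0.9]
gripper_width: 50.0
gripper_force: 0.0
```

{"api": "carry_out", "payload": {
  "commands": [
    [5, 0, -0.02, 0, 0, 0, 0]
  ]
}}

```text
time_s: 13.07
ee_pos: [483.7, -45.0, 58.7]
tcp_rot: [[0.125, 0.992, 0.0], [0.992, -0.125, 0.0], [0.0, 0.0, -1.0]]
force: [-0.1, 0.1, 0.8]
gripper_width: 50.1
gripper_force: 0.0
```

The wall feel isn't paying off, since the fingertips are slimmer than I assumed, so I'll use vision plus feel with the box instead. I'll lift and go to the box.

{"api": "carry_out", "payload": {
  "commands": [
    [5, 0, 0.2, 0, 0, 0, 0],
    [5, 0, 0, -2, 0, 0, 0],
    [5, 0, 0, -3, 0, 0, 0],
    [5, 0, 0, -3, 0, 0, 0],
    [5, 0, 0, -3, 0, 0, 0],
    [5, 0, 0, -2, 0, 0, 0]
  ]
}}

```text
time_s: 13.57
ee_pos: [486.8, -45.5, 192.0]
tcp_rot: [[0.125, 0.992, 0.003], [0.992, -0.125, -0.001], [-0.0, 0.003, -1.0]]
force: [0.2, -0.3, -0.1]
gripper_width: 49.7
gripper_force: 0.0
```

{"api": "carry_out", "payload": {
  "commands": [
    [5, 3.76, -0.6, 0, 0, 0, 0],
    [5, 3.76, -0.6, 0, 0, 0, 0],
    [5, 3.76, -0.6, 0, 0, 0, 0],
    [5, 3.76, -0.6, 0, 0, 0, 0],
    [5, 3.76, -0.6, 0, 0, 0, 0],
    [5, 3.76, -0.6, 0, 0, 0, 0],
    [5, 3.76, -0.6, 0, 0, 0, 0],
    [5, 3.76, -0.6, 0, 0, 0, 0]
  ]
}}

```text
time_s: 14.23
ee_pos: [475.3, 261.1, 188.7]
tcp_rot: [[0.125, 0.992, 0.0], [0.992, -0.125, 0.0], [0.0, 0.0, -1.0]]
force: [0.7, 0.1, 0.1]
gripper_width: 49.8
gripper_force: 0.0
```

{"api": "carry_out", "payload": {
  "commands": [
    [5, 0, 0, 0, 0, 0, 0.124],
    [5, 0, 0, 0, 0, 0, 0.124],
    [5, 0, 0, 0, 0, 0, 0.124],
    [5, 0, 0, 0, 0, 0, 0.124],
    [5, 0, 0, 0, 0, 0, 0.124],
    [5, 0, 0, 0, 0, 0, 0.124],
    [5, 0, 0, 0, 0, 0, 0.124],
    [5, 0, 0, 0, 0, 0, 0.124]
  ]
}}

```text
time_s: 14.9
ee_pos: [475.7, 259.2, 188.5]
tcp_rot: [[0.901, 0.433, -0.0], [0.433, -0.901, -0.0], [-0.0, -0.0, -1.0]]
force: [-0.3, 0.5, -0.7]
gripper_width: 50.2
gripper_force: 0.0
```

{"api": "carry_out", "payload": {
  "commands": [
    [5, 0, 0, 0, 0, 0, 0.124],
    [5, 0, 0, 0, 0, 0, 0.124],
    [5, 0, 0, 0, 0, 0, 0.122],
    [5, 0, 0, 0, 0, 0, 0],
    [5, 0, 0, 0, 0, 0, 0]
  ]
}}

```text
time_s: 15.32
ee_pos: [475.7, 259.2, 188.6]
tcp_rot: [[0.996, 0.088, -0.0], [0.088, -0.996, 0.0], [-0.0, -0.0, -1.0]]
force: [-0.4, -0.3, -0.1]
gripper_width: 49.8
gripper_force: 0.0
```

```bash
python3 - <<'E'
from h import *
import cv2
from plant import capture
st((472.5,261,120),-85.2)
i=capture("top")[165:275,165:395,::-1]
cv2.imwrite("pics/crop3.png",cv2.resize(i,(782,374),interpolation=cv2.INTER_CUBIC))
E
```

```text
t 15.32 pos [475.7 259.2 188.6] yaw_y -84.98 u,s [439.4 316.7] F_us [-0.4 -0.3] Fz -0.1 w 49.8 gf 0.0
tool shift cm [-0.3  -0.21  6.86]
rz 0.004
```

View pics/crop3.png

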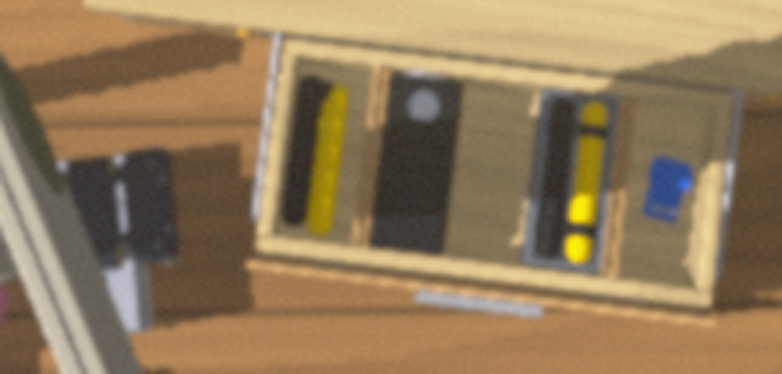

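The gap is open: the light's right edge is at crop (452,165), the caddy's left edge at (534,178), and both stand against their dividers. Grasping the handle now.

{"api": "carry_out", "payload": {
  "commands": [
    [5, -0.3, -0.2, 2, 0, 0, 0],
    [5, 0, 0, 2.5, 0, 0, 0],
    [5, 0, 0, 2, 0, 0, 0],
    [5, 0, 0, 2, 0, 0, 0],
    [5, 0, 0, 1.4, 0, 0, 0],
    [5, 0, 0, 1, 0, 0, 0],
    [5, 0, 0, 0, 0, 0, 0]
  ]
}}

```text
time_s: 15.95
ee_pos: [470.8, 260.1, 77.1]
tcp_rot: [[0.996, 0.086, -0.004], [0.086, -0.996, -0.002], [-0.004, 0.001, -1.0]]
force: [-0.2, 0.4, -0.2]
gripper_width: 50.3
gripper_force: 0.0
```

{"api": "carry_out", "payload": {
  "commands": [
    [3, 0, 0, 0, 0, 0, 0],
    [2.2, 0, 0, 0, 0, 0, 0],
    [1.8, 0, 0, 0, 0, 0, 0],
    [1.5, 0, 0, 0, 0, 0, 0],
    [1.2, 0, 0, 0, 0, 0, 0],
    [1.0, 0, 0, 0, 0, 0, 0],
    [1.0, 0, 0, 0, 0, 0, 0],
    [1.0, 0, 0, 0, 0, 0, 0]
  ],
  "squeeze": 30
}}

```text
time_s: 16.62
ee_pos: [472.5, 260.9, 79.8]
tcp_rot: [[0.996, 0.084, 0.0], [0.084, -0.996, 0.0], [0.0, -0.0, -1.0]]
force: [0.6, 0.7, -1.1]
gripper_width: 10.5
gripper_force: 0.0
```

```bash
python3 - <<'E'
from h import *
st()
f=np.radians(YAW);B=np.array([[np.cos(f),np.sin(f)],[-np.sin(f),np.cos(f)]])
for n,l,z in(("light",[(390,72),(461,78),(443,254),(371,248)],72),("caddy",[(543,92),(620,98),(602,272),(525,265)],71)):
    P=np.array([crop(*c,z) for c in l]); print(n,(P@B.T).round(1).tolist(),(B@P.mean(0)).round(1))
E
```

```text
t 16.62 pos [472.5 260.9  79.8] yaw_y -85.2 u,s [436.1 318. ] F_us [0.5 0.8] Fz -1.1 w 10.5 gf 0.0
light [[598.7, 105.7], [600.1, 49.2], [460.0, 48.5], [458.4, 105.1]] [529.3  77.1]
caddy [[596.2, -16.5], [598.1, -77.5], [459.8, -76.6], [458.6, -16.2]] [528.2 -46.7]
```

Opening is 10.5 mm with no force, so the fingers missed the bar. I'll look.

```bash
python3 - <<'E'
import cv2
from plant import capture
a=capture("scene")[125:225,290:420,::-1]; b=capture("top")[190:290,140:270,::-1]
r=lambda i:cv2.resize(i,(400,308),interpolation=cv2.INTER_CUBIC)
cv2.imwrite("pics/c4.png",cv2.hconcat([r(a),r(b)]))
E
```

```text
(no output)
```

View pics/c4.png

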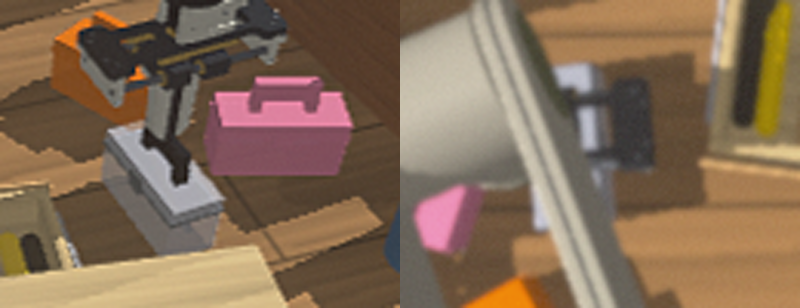

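The fingers appear to be at the handle, in the left panel at (165,140). I'll command the gripper fully closed and see whether it stalls.

{"api": "carry_out", "payload": {
  "commands": [
    [0.6, 0, 0, 0, 0, 0, 0],
    [0.4, 0, 0, 0, 0, 0, 0],
    [0.4, 0, 0, 0, 0, 0, 0]
  ],
  "squeeze": 30
}}

```text
time_s: 16.97
ee_pos: [472.4, 260.9, 79.6]
tcp_rot: [[0.996, 0.084, -0.0], [0.084, -0.996, -0.0], [-0.0, 0.0, -1.0]]
force: [-0.2, -0.5, -0.1]
gripper_width: 4.1
gripper_force: 0.0
```

```bash
python3 - <<'E'
from h import *
import cv2
from plant import capture
p=camera_params("scene")
def pr(X,n="scene"):
    p=camera_params(n);c=p["R"]@np.array(X)+p["t"];return np.array([p["fx"]*c[0]/c[2]+p["cx"],p["fy"]*c[1]/c[2]+p["cy"]])
for X in ((472.4,260.9,79.6),(472.4,260.9,110),(508,263,110),(437,257,110),(541,270,72),(541,270,0)): q=pr(X); print(X,q.round(1),((q-[290,125])*3.077).round(0))
im=cv2.imread("pics/scene0.png")[130:230,290:390]
now=capture("scene")[130:230,290:390,::-1]
cv2.imwrite("pics/c5.png",cv2.resize(cv2.hconcat([im,now]),(800,400),interpolation=cv2.INTER_CUBIC))
E
```

```text
(472.4, 260.9, 79.6) [342.4 176. ] [161. 157.]
(472.4, 260.9, 110) [343.7 168.6] [165. 134.]
(508, 263, 110) [349.3 175.8] [182. 156.]
(437, 257, 110) [337.7 161.9] [147. 113.]
(541, 270, 72) [354.4 191.5] [198. 205.]
(541, 270, 0) [351.  207.8] [188. 255.]
```

View pics/c5.png

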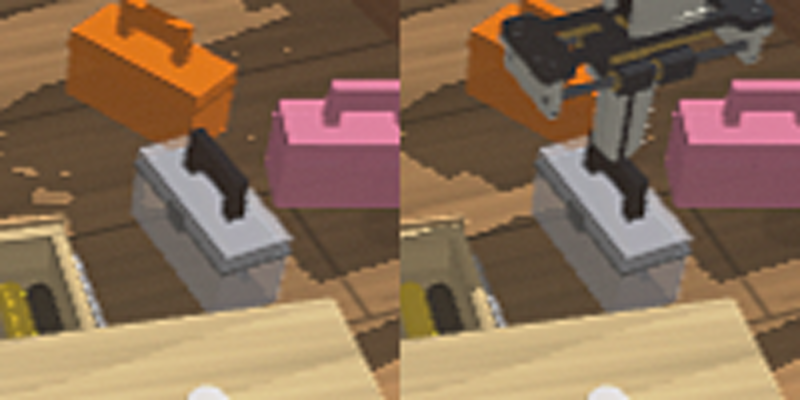

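The bar is where I measured it, at c5 (598,135) to (640,185). The visible finger ends stop near c5 (608,158), which corresponds to z≈108 although the TCP reads 80. So the true tips may be about 25–30 mm higher than reported, which would also explain the missed wall contact at z=58. I'll test by opening and descending slowly with force watch.

{"api": "carry_out", "payload": {
  "commands": [
    [5, 0, 0, 0, 0, 0, 0],
    [5, 0, 0, 0, 0, 0, 0],
    [5, 0, 0, 0, 0, 0, 0],
    [5, 0, 0, 0, 0, 0, 0],
    [5, 0, 0, 0.2, 0, 0, 0],
    [5, 0, 0, 0.2, 0, 0, 0],
    [5, 0, 0, 0.1, 0, 0, 0]
  ]
}}

```text
time_s: 17.6
ee_pos: [472.2, 260.8, 74.2]
tcp_rot: [[0.996, 0.084, -0.0], [0.084, -0.996, -0.0], [-0.0, 0.0, -1.0]]
force: [-0.4, 0.2, -0.6]
gripper_width: 46.2
gripper_force: 0.0
```

{"api": "carry_out", "payload": {
  "commands": [
    [5, 0, 0, 0.1, 0, 0, 0],
    [5, 0, 0, 0.1, 0, 0, 0],
    [5, 0, 0, 0.1, 0, 0, 0],
    [5, 0, 0, 0.1, 0, 0, 0]
  ]
}}

```text
time_s: 17.93
ee_pos: [472.5, 260.8, 70.5]
tcp_rot: [[0.996, 0.084, 0.0], [0.084, -0.996, -0.0], [0.0, 0.0, -1.0]]
force: [0.8, 0.4, 1.3]
gripper_width: 50.3
gripper_force: 0.0
```

{"api": "carry_out", "payload": {
  "commands": [
    [5, 0, 0, 0.1, 0, 0, 0],
    [5, 0, 0, 0.1, 0, 0, 0],
    [5, 0, 0, 0.1, 0, 0, 0],
    [5, 0, 0, 0, 0, 0, 0]
  ]
}}

```text
time_s: 18.27
ee_pos: [472.3, 260.8, 67.4]
tcp_rot: [[0.996, 0.084, -0.0], [0.084, -0.996, -0.0], [-0.0, 0.0, -1.0]]
force: [0.8, 0.8, -0.4]
gripper_width: 49.8
gripper_force: 0.0
```

Confirmed: the reading is 67 with no contact at the 72 mm box top. I'll keep descending gently until the fingers touch the box top, which calibrates the tip height.

{"api": "carry_out", "payload": {
  "commands": [
    [5, 0, 0, 0.2, 0, 0, 0],
    [5, 0, 0, 0.2, 0, 0, 0],
    [5, 0, 0, 0.2, 0, 0, 0],
    [5, 0, 0, 0.2, 0, 0, 0],
    [5, 0, 0, 0.2, 0, 0, 0],
    [5, 0, 0, 0, 0, 0, 0]
  ]
}}

```text
time_s: 18.77
ee_pos: [472.1, 260.7, 57.0]
tcp_rot: [[0.996, 0.084, -0.001], [0.084, -0.996, -0.0], [-0.001, 0.0, -1.0]]
force: [-0.5, -0.7, -0.8]
gripper_width: 49.8
gripper_force: 0.0
```

{"api": "carry_out", "payload": {
  "commands": [
    [5, 0, 0, 0.1, 0, 0, 0],
    [5, 0, 0, 0.1, 0, 0, 0],
    [5, 0, 0, 0.1, 0, 0, 0]
  ]
}}

```text
time_s: 19.02
ee_pos: [472.5, 260.9, 54.7]
tcp_rot: [[0.996, 0.084, 0.0], [0.084, -0.996, 0.0], [0.0, -0.0, -1.0]]
force: [-0.0, -0.1, -0.4]
gripper_width: 50.0
gripper_force: 0.0
```

{"api": "carry_out", "payload": {
  "commands": [
    [5, 0, 0, 0.1, 0, 0, 0],
    [5, 0, 0, 0.1, 0, 0, 0]
  ]
}}

```text
time_s: 19.18
ee_pos: [472.5, 260.9, 52.6]
tcp_rot: [[0.996, 0.084, 0.0], [0.084, -0.996, 0.0], [0.0, -0.0, -1.0]]
force: [-0.1, 0.3, -0.5]
gripper_width: 50.2
gripper_force: 0.0
```

{"api": "carry_out", "payload": {
  "commands": [
    [5, 0, 0, 0.1, 0, 0, 0],
    [5, 0, 0, 0.1, 0, 0, 0],
    [5, 0, 0, 0.1, 0, 0, 0]
  ]
}}

```text
time_s: 19.43
ee_pos: [472.4, 260.8, 49.5]
tcp_rot: [[0.996, 0.084, 0.0], [0.084, -0.996, -0.0], [0.0, 0.0, -1.0]]
force: [-0.0, 0.5, -1.6]
gripper_width: 49.9
gripper_force: 0.0
```

{"api": "carry_out", "payload": {
  "commands": [
    [2, 0, 0, 0, 0, 0, 0],
    [1.5, 0, 0, 0, 0, 0, 0],
    [1.2, 0, 0, 0, 0, 0, 0],
    [1.0, 0, 0, 0, 0, 0, 0],
    [1.0, 0, 0, 0, 0, 0, 0],
    [1.0, 0, 0, 0, 0, 0, 0],
    [1.0, 0, 0, 0, 0, 0, 0]
  ],
  "squeeze": 15
}}

```text
time_s: 20.02
ee_pos: [472.2, 260.8, 49.4]
tcp_rot: [[0.996, 0.084, -0.0], [0.084, -0.996, -0.0], [-0.0, 0.0, -1.0]]
force: [-0.1, 1.2, -5.0]
gripper_width: 13.9
gripper_force: 15.0
```

```bash
python3 - <<'E'
from h import *
import cv2
from plant import capture
st()
now=capture("scene")[125:225,290:390,::-1]
cv2.imwrite("pics/c6.png",cv2.resize(now,(500,500),interpolation=cv2.INTER_CUBIC))
E
```

```text
t 20.02 pos [472.2 260.8  49.4] yaw_y -85.19 u,s [435.8 317.9] F_us [-0.3  1.2] Fz -5.0 w 13.9 gf 15.0
```

View pics/c6.png

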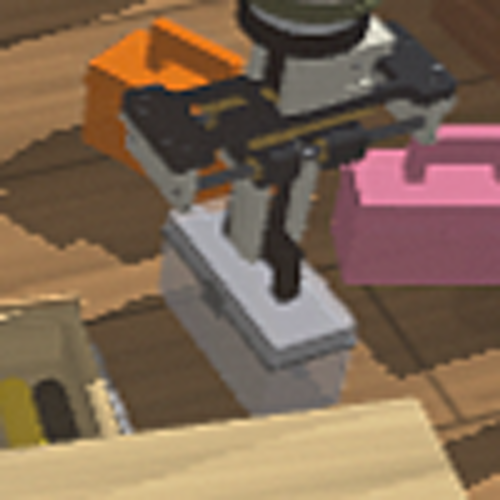

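The fingers now hold the bar (width 13.9, 15 N), seen around c6 (265,230). The box bottom height equals the reported z minus 49.4. Lifting.

{"api": "carry_out", "payload": {
  "commands": [
    [1, 0, 0, 0, 0, 0, 0],
    [1, 0, 0, 0, 0, 0, 0],
    [1, 0, 0, -0.5, 0, 0, 0],
    [1, 0, 0, -1, 0, 0, 0],
    [1, 0, 0, -2, 0, 0, 0],
    [1, 0, 0, -2.5, 0, 0, 0],
    [1, 0, 0, -2.5, 0, 0, 0],
    [1, 0, 0, -2, 0, 0, 0]
  ],
  "squeeze": 35
}}

```text
time_s: 20.73
ee_pos: [473.0, 261.1, 157.6]
tcp_rot: [[0.996, 0.084, 0.002], [0.084, -0.996, 0.001], [0.002, -0.001, -1.0]]
force: [0.6, -0.3, -3.5]
gripper_width: 14.0
gripper_force: 35.0
```

{"api": "carry_out", "payload": {
  "commands": [
    [1, 0, 0, -0.5, 0, 0, 0.105],
    [1, 0, 0, 0, 0, 0, 0.105],
    [1, 0, 0, 0, 0, 0, 0],
    [1, 0, 0, 0, 0, 0, 0]
  ]
}}

```text
time_s: 21.07
ee_pos: [472.4, 260.9, 160.2]
tcp_rot: [[0.992, -0.123, 0.0], [-0.123, -0.992, 0.0], [0.0, -0.0, -1.0]]
force: [0.5, 0.1, -4.7]
gripper_width: 13.6
gripper_force: 35.0
```

```bash
python3 -c "
from h import *
st((526.3,-50.3,155),-97.2)"
```

```text
t 21.07 pos [472.4 260.9 160.2] yaw_y -97.04 u,s [436. 318.] F_us [0.5 0.2] Fz -4.7 w 13.6 gf 35.0
tool shift cm [ 9.16 30.22  0.52]
rz 0.003
```

{"api": "carry_out", "payload": {
  "commands": [
    [1, 0.45, 1.5, 0, 0, 0, 0.003],
    [1, 0.91, 3, 0, 0, 0, 0],
    [1, 1.15, 3.8, 0, 0, 0, 0],
    [1, 1.15, 3.8, 0, 0, 0, 0],
    [1, 1.15, 3.8, 0, 0, 0, 0],
    [1, 1.15, 3.8, 0, 0, 0, 0],
    [1, 1.15, 3.8, 0, 0, 0, 0],
    [1, 0.91, 3, 0, 0, 0, 0]
  ]
}}

```text
time_s: 21.73
ee_pos: [517.5, -15.1, 159.4]
tcp_rot: [[0.992, -0.126, -0.001], [-0.126, -0.992, -0.001], [-0.0, 0.001, -1.0]]
force: [0.7, -1.1, -4.6]
gripper_width: 13.6
gripper_force: 35.0
```

{"api": "carry_out", "payload": {
  "commands": [
    [1, 0.61, 2, 0, 0, 0, 0],
    [1, 0.36, 1.2, 0, 0, 0, 0],
    [1, 0.17, 0.52, 0, 0, 0, 0],
    [1, 0, 0, 0.5, 0, 0, 0],
    [1, 0, 0, 0, 0, 0, 0],
    [1, 0, 0, 0, 0, 0, 0]
  ]
}}

```text
time_s: 22.23
ee_pos: [523.8, -49.1, 153.9]
tcp_rot: [[0.992, -0.127, -0.001], [-0.127, -0.992, 0.001], [-0.002, -0.001, -1.0]]
force: [1.2, 0.3, -4.1]
gripper_width: 13.9
gripper_force: 35.0
```

```bash
python3 - <<'E'
from h import *
import cv2
from plant import capture
st((526.3,-50.3,130),-97.2)
i=capture("top")[165:275,205:385,::-1]
cv2.imwrite("pics/c7.png",cv2.resize(i,(792,484),interpolation=cv2.INTER_CUBIC))
E
```

```text
t 22.23 pos [523.8 -49.1 153.9] yaw_y -97.28 u,s [525.8  17. ] F_us [1.2 0.5] Fz -4.1 w 13.9 gf 35.0
tool shift cm [0.27 0.09 2.39]
rz -0.001
```

View pics/c7.png

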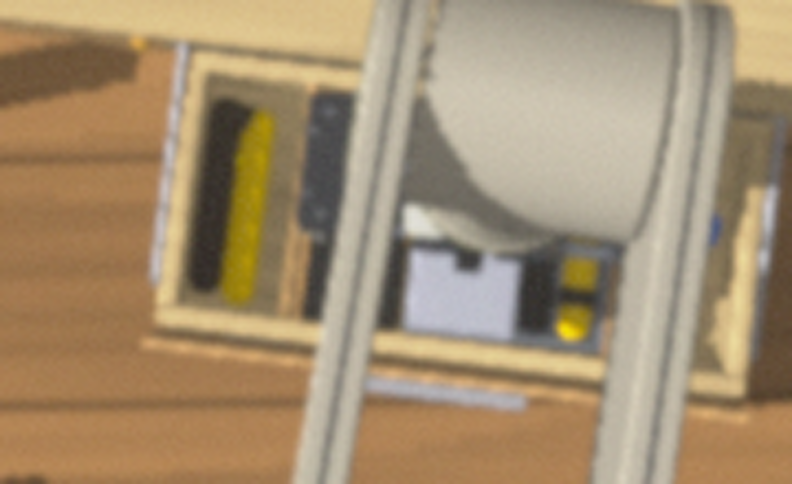

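The box hangs in line over the gap, with its front edge at c7 (403,328)–(515,338) and its side edges near x≈404 and 519. I'll check its offset to the tool.

```bash
python3 - <<'E'
from h import *
f=np.radians(YAW);B=np.array([[np.cos(f),np.sin(f)],[-np.sin(f),np.cos(f)]])
for c in((403,329),(515,338),(407,255),(522,260)):
    print(c,(B@pt((c[0]+.5)/4.4-.5+205,(c[1]+.5)/4.4-.5+165,176.5)).round(1))
st((526.3,-50.3,130),-97.2)
E
```

```text
(403, 329) [455.5  47.6]
(515, 338) [457.4 -14.7]
(407, 255) [496.8  49.8]
(522, 260) [501.1 -14.2]
t 22.28 pos [524.  -49.1 154.2] yaw_y -97.28 u,s [526.   16.9] F_us [ 0.3 -0. ] Fz -3.1 w 13.5 gf 35.0
tool shift cm [0.25 0.09 2.41]
rz -0.001
```

{"api": "carry_out", "payload": {
  "commands": [
    [1, 0.25, 0.09, 0.5, 0, 0, 0],
    [1, 0, 0, 0.8, 0, 0, 0],
    [1, 0, 0, 0.6, 0, 0, 0],
    [1, 0, 0, 0.4, 0, 0, 0],
    [1, 0, 0, 0, 0, 0, 0],
    [1, 0, 0, 0, 0, 0, 0]
  ]
}}

```text
time_s: 22.78
ee_pos: [526.3, -51.7, 131.0]
tcp_rot: [[0.992, -0.129, -0.001], [-0.129, -0.992, 0.0], [-0.001, -0.0, -1.0]]
force: [0.1, 0.9, -3.4]
gripper_width: 13.6
gripper_force: 35.0
```

```bash
python3 -c "
from h import *
st((526.3,-50.3,130),-97.2)"
```

```text
t 22.78 pos [526.3 -51.7 131. ] yaw_y -97.4 u,s [528.6  14.7] F_us [0.  0.9] Fz -3.4 w 13.6 gf 35.0
tool shift cm [-0.02 -0.14  0.1 ]
rz -0.003
```

{"api": "carry_out", "payload": {
  "commands": [
    [1, 0, -0.13, 0, 0, 0, -0.003],
    [1, 0, 0, 0.2, 0, 0, 0],
    [1, 0, 0, 0.2, 0, 0, 0],
    [1, 0, 0, 0.2, 0, 0, 0],
    [1, 0, 0, 0, 0, 0, 0],
    [1, 0, 0, 0, 0, 0, 0]
  ]
}}

```text
time_s: 23.28
ee_pos: [526.8, -50.5, 125.5]
tcp_rot: [[0.992, -0.126, -0.0], [-0.126, -0.992, 0.0], [-0.0, -0.0, -1.0]]
force: [0.1, 0.1, -4.4]
gripper_width: 14.1
gripper_force: 35.0
```

{"api": "carry_out", "payload": {
  "commands": [
    [1, 0, 0, 0.15, 0, 0, 0],
    [1, 0, 0, 0.15, 0, 0, 0],
    [1, 0, 0, 0.1, 0, 0, 0]
  ]
}}

```text
time_s: 23.53
ee_pos: [526.9, -50.5, 121.5]
tcp_rot: [[0.992, -0.126, -0.0], [-0.126, -0.992, 0.0], [-0.0, -0.0, -1.0]]
force: [-0.7, 0.4, -4.0]
gripper_width: 13.8
gripper_force: 35.0
```

{"api": "carry_out", "payload": {
  "commands": [
    [1, 0, 0, 0.1, 0, 0, 0],
    [1, 0, 0, 0.1, 0, 0, 0],
    [1, 0, 0, 0, 0, 0, 0]
  ]
}}

```text
time_s: 23.78
ee_pos: [526.7, -50.5, 119.3]
tcp_rot: [[0.992, -0.126, -0.0], [-0.126, -0.992, 0.0], [-0.0, 0.0, -1.0]]
force: [-1.5, 1.2, -2.8]
gripper_width: 13.6
gripper_force: 35.0
```

```bash
python3 -c "
from h import *
st((526.3,-50.3,100),-97.2)"
```

```text
t 23.78 pos [526.7 -50.5 119.3] yaw_y -97.23 u,s [528.9  15.9] F_us [-1.6  1. ] Fz -2.8 w 13.6 gf 35.0
tool shift cm [-0.05 -0.02  1.93]
rz -0.001
```

{"api": "carry_out", "payload": {
  "commands": [
    [1, 0, 0, 0.1, 0, 0, 0],
    [1, 0, 0, 0.1, 0, 0, 0]
  ]
}}

```text
time_s: 23.95
ee_pos: [527.0, -50.6, 117.7]
tcp_rot: [[0.992, -0.126, 0.0], [-0.126, -0.992, -0.0], [0.0, 0.0, -1.0]]
force: [-1.2, -0.3, -3.7]
gripper_width: 13.7
gripper_force: 35.0
```

{"api": "carry_out", "payload": {
  "commands": [
    [1, 0, 0, 0.1, 0, 0, 0],
    [1, 0, 0, 0.1, 0, 0, 0],
    [1, 0, 0, 0, 0, 0, 0]
  ]
}}

```text
time_s: 24.2
ee_pos: [526.7, -50.5, 115.3]
tcp_rot: [[0.992, -0.126, -0.0], [-0.126, -0.992, 0.0], [-0.0, 0.0, -1.0]]
force: [-0.8, -0.0, -3.5]
gripper_width: 13.6
gripper_force: 35.0
```

```bash
python3 -c "
from h import *
st()"
```

```text
t 24.2 pos [526.7 -50.5 115.3] yaw_y -97.23 u,s [528.9  15.9] F_us [-0.7 -0.1] Fz -3.5 w 13.6 gf 35.0
```

The box has entered freely. Continuing down.

{"api": "carry_out", "payload": {
  "commands": [
    [1, 0, 0, 0.15, 0, 0, 0],
    [1, 0, 0, 0.15, 0, 0, 0],
    [1, 0, 0, 0.15, 0, 0, 0]
  ]
}}

```text
time_s: 24.45
ee_pos: [527.0, -50.5, 111.0]
tcp_rot: [[0.992, -0.126, 0.0], [-0.126, -0.992, 0.0], [0.0, -0.0, -1.0]]
force: [0.3, -0.4, -4.0]
gripper_width: 13.4
gripper_force: 35.0
```

{"api": "carry_out", "payload": {
  "commands": [
    [1, 0, 0, 0.15, 0, 0, 0],
    [1, 0, 0, 0.15, 0, 0, 0],
    [1, 0, 0, 0.15, 0, 0, 0]
  ]
}}

```text
time_s: 24.7
ee_pos: [526.9, -50.5, 106.4]
tcp_rot: [[0.992, -0.126, -0.0], [-0.126, -0.992, 0.0], [-0.0, -0.0, -1.0]]
force: [-0.5, 1.0, -3.3]
gripper_width: 13.8
gripper_force: 35.0
```

```bash
python3 -c "
from h import *
st()"
```

```text
t 24.7 pos [526.9 -50.5 106.4] yaw_y -97.23 u,s [529.   15.9] F_us [-0.6  0.9] Fz -3.3 w 13.8 gf 35.0
```

{"api": "carry_out", "payload": {
  "commands": [
    [1, 0, 0, 0.2, 0, 0, 0],
    [1, 0, 0, 0.2, 0, 0, 0],
    [1, 0, 0, 0.2, 0, 0, 0],
    [1, 0, 0, 0.2, 0, 0, 0]
  ]
}}

```text
time_s: 25.03
ee_pos: [526.9, -50.5, 98.4]
tcp_rot: [[0.992, -0.126, -0.0], [-0.126, -0.992, 0.0], [-0.0, 0.0, -1.0]]
force: [0.1, -0.1, -2.8]
gripper_width: 13.8
gripper_force: 35.0
```

{"api": "carry_out", "payload": {
  "commands": [
    [1, 0, 0, 0.2, 0, 0, 0],
    [1, 0, 0, 0.2, 0, 0, 0],
    [1, 0, 0, 0.2, 0, 0, 0],
    [1, 0, 0, 0.2, 0, 0, 0]
  ]
}}

```text
time_s: 25.37
ee_pos: [526.9, -50.5, 90.5]
tcp_rot: [[0.992, -0.126, 0.0], [-0.126, -0.992, 0.0], [0.0, -0.0, -1.0]]
force: [0.3, 0.4, -3.8]
gripper_width: 13.6
gripper_force: 35.0
```

{"api": "carry_out", "payload": {
  "commands": [
    [1, 0, 0, 0.2, 0, 0, 0],
    [1, 0, 0, 0.2, 0, 0, 0],
    [1, 0, 0, 0.2, 0, 0, 0],
    [1, 0, 0, 0.2, 0, 0, 0]
  ]
}}

```text
time_s: 25.7
ee_pos: [526.9, -50.6, 82.5]
tcp_rot: [[0.992, -0.126, 0.0], [-0.126, -0.992, -0.0], [0.0, 0.0, -1.0]]
force: [-0.2, -0.3, -3.6]
gripper_width: 13.8
gripper_force: 35.0
```

{"api": "carry_out", "payload": {
  "commands": [
    [1, 0, 0, 0.2, 0, 0, 0],
    [1, 0, 0, 0.2, 0, 0, 0],
    [1, 0, 0, 0.2, 0, 0, 0],
    [1, 0, 0, 0.2, 0, 0, 0]
  ]
}}

```text
time_s: 26.03
ee_pos: [526.9, -50.6, 74.4]
tcp_rot: [[0.992, -0.126, -0.0], [-0.126, -0.992, -0.0], [-0.0, 0.0, -1.0]]
force: [-0.0, -0.9, -4.1]
gripper_width: 14.0
gripper_force: 35.0
```

```bash
python3 -c "
from h import *
st()"
```

```text
t 26.03 pos [526.9 -50.6  74.4] yaw_y -97.23 u,s [529.1  15.9] F_us [ 0.1 -0.9] Fz -4.1 w 14.0 gf 35.0
```

About 10 mm remains to home (z≈64.4).

{"api": "carry_out", "payload": {
  "commands": [
    [1, 0, 0, 0.2, 0, 0, 0],
    [1, 0, 0, 0.2, 0, 0, 0],
    [1, 0, 0, 0.15, 0, 0, 0],
    [1, 0, 0, 0.1, 0, 0, 0],
    [1, 0, 0, 0.1, 0, 0, 0],
    [1, 0, 0, 0.05, 0, 0, 0]
  ]
}}

```text
time_s: 26.53
ee_pos: [526.9, -50.5, 66.5]
tcp_rot: [[0.992, -0.126, -0.0], [-0.126, -0.992, 0.0], [-0.0, -0.0, -1.0]]
force: [0.3, -0.5, -3.4]
gripper_width: 13.7
gripper_force: 35.0
```

{"api": "carry_out", "payload": {
  "commands": [
    [1, 0, 0, 0.05, 0, 0, 0],
    [1, 0, 0, 0.05, 0, 0, 0],
    [1, 0, 0, 0.05, 0, 0, 0]
  ]
}}

```text
time_s: 26.78
ee_pos: [527.0, -50.6, 65.2]
tcp_rot: [[0.992, -0.126, 0.0], [-0.126, -0.992, -0.0], [0.0, 0.0, -1.0]]
force: [0.4, -0.5, -4.4]
gripper_width: 13.6
gripper_force: 35.0
```

{"api": "carry_out", "payload": {
  "commands": [
    [1, 0, 0, 0.05, 0, 0, 0],
    [1, 0, 0, 0, 0, 0, 0]
  ]
}}

```text
time_s: 26.95
ee_pos: [526.9, -50.5, 64.6]
tcp_rot: [[0.992, -0.126, -0.0], [-0.126, -0.992, -0.0], [-0.0, 0.0, -1.0]]
force: [-0.4, -0.1, -4.3]
gripper_width: 13.8
gripper_force: 35.0
```

{"api": "carry_out", "payload": {
  "commands": [
    [1, 0, 0, 0.05, 0, 0, 0],
    [1, 0, 0, 0.05, 0, 0, 0]
  ]
}}

```text
time_s: 27.12
ee_pos: [527.0, -50.6, 64.1]
tcp_rot: [[0.992, -0.126, 0.0], [-0.126, -0.992, -0.0], [0.0, 0.0, -1.0]]
force: [-5.0, 0.5, 6.3]
gripper_width: 13.8
gripper_force: 35.0
```

{"api": "carry_out", "payload": {
  "commands": [
    [1, 0, 0, 0.05, 0, 0, 0],
    [1, 0, 0, 0, 0, 0, 0]
  ]
}}

```text
time_s: 27.28
ee_pos: [527.0, -50.6, 64.1]
tcp_rot: [[0.992, -0.126, 0.0], [-0.126, -0.992, -0.0], [0.0, 0.0, -1.0]]
force: [-5.4, -0.2, 4.8]
gripper_width: 13.8
gripper_force: 35.0
```

Home on the floor (z 64.1, force reversed to about +5 N). Releasing.

{"api": "carry_out", "payload": {
  "commands": [
    [1, 0, 0, 0, 0, 0, 0],
    [1.8, 0, 0, 0, 0, 0, 0],
    [2.6, 0, 0, 0, 0, 0, 0],
    [4, 0, 0, 0, 0, 0, 0],
    [5, 0, 0, 0, 0, 0, 0],
    [5, 0, 0, 0, 0, 0, 0]
  ],
  "squeeze": 8
}}

```text
time_s: 27.78
ee_pos: [527.0, -50.6, 63.2]
tcp_rot: [[0.992, -0.126, 0.0], [-0.126, -0.992, -0.0], [0.0, 0.0, -1.0]]
force: [0.5, 0.3, 0.3]
gripper_width: 40.4
gripper_force: 0.0
```

{"api": "carry_out", "payload": {
  "commands": [
    [5, 0, 0, -0.5, 0, 0, 0],
    [5, 0, 0, -1, 0, 0, 0],
    [5, 0, 0, -2, 0, 0, 0],
    [5, 0, 0, -3, 0, 0, 0],
    [5, 0, 0, -3, 0, 0, 0],
    [5, 0, 0, -2, 0, 0, 0]
  ]
}}

```text
time_s: 28.28
ee_pos: [528.0, -50.7, 182.4]
tcp_rot: [[0.992, -0.126, 0.004], [-0.126, -0.992, -0.001], [0.004, 0.0, -1.0]]
force: [0.6, 0.9, 0.2]
gripper_width: 50.0
gripper_force: 0.0
```

{"api": "carry_out", "payload": {
  "commands": [
    [5, 0, -3, 0, 0, 0, 0],
    [5, 0, -3.5, 0, 0, 0, 0],
    [5, 0, -3.5, 0, 0, 0, 0],
    [5, 0, -3.5, 0, 0, 0, 0],
    [5, 0, -3.5, 0, 0, 0, 0],
    [5, 0, -3.5, 0, 0, 0, 0],
    [5, 0, -2, 0, 0, 0, 0],
    [5, 0, 0, 0, 0, 0, 0]
  ]
}}

```text
time_s: 28.95
ee_pos: [555.2, 176.8, 179.1]
tcp_rot: [[0.993, -0.122, 0.001], [-0.122, -0.993, 0.002], [0.001, -0.002, -1.0]]
force: [1.1, 0.4, 0.3]
gripper_width: 49.9
gripper_force: 0.0
```

```bash
python3 - <<'E'
from h import *
import cv2
from plant import capture
st()
i=capture("top")[165:275,205:385,::-1]
cv2.imwrite("pics/c8.png",cv2.resize(i,(792,484),interpolation=cv2.INTER_CUBIC))
E
```

```text
t 28.95 pos [555.2 176.8 179.1] yaw_y -97.0 u,s [528.7 245. ] F_us [1.  0.5] Fz 0.3 w 49.9 gf 0.0
```

View pics/c8.png

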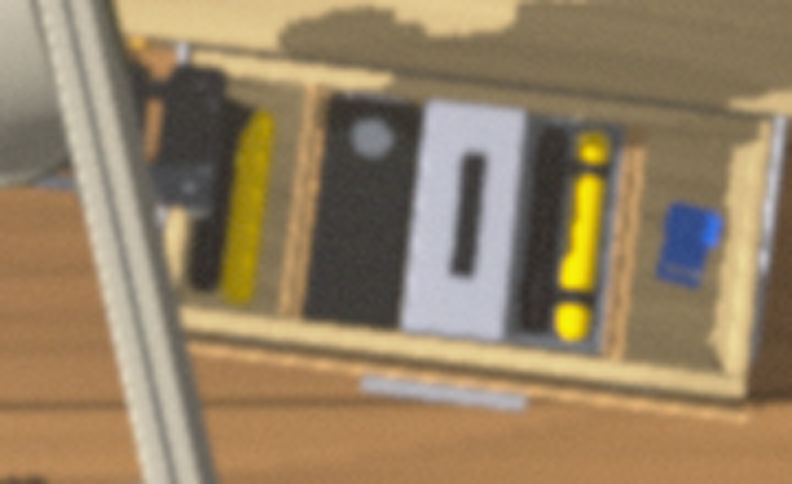

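The mask box stands in line between the light and the caddy, centred at c8 (465,218). The neighbours are upright, the arm is clear, and the snorkel and buckle haven't moved. Handing in.

```bash
python3 -c "
from plant import ticket
print(ticket.finish_job())"
```

```text
the job is handed in; nothing more can be done
None
```

The mask box is home on the bin floor between the dive light and the caddy, upright and in line with the row by the last picture, and the job was handed in at about 29 s; no verdict was returned.

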